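# Fit up a T-joint in the tacking jig and point out the seam

## Robot

A 6-joint arm with a two-finger parallel gripper is mounted at the origin on a cart in front of the work surface, level with it; the furniture and walls round the work are solid. World frame = base frame: x ahead of the robot, y to its left, z up, the work surface at z = 0. Lengths are in mm, angles in rad, forces in N, time in s.
With the tool pointing down it reaches from about 275 to 875 mm from the base axis. Payload 12.5 kg.
Tool frame: the origin (TCP) lies midway between the tips of the shut fingers; the grasp point (between the pads) lies manip.grip_depth behind it (manip.grip_depth is the distance from the TCP to the grasp point, in mm); z points along the fingers, y is the line along which they close (so a half turn about z gives the same grasp; the last joint's range is limited). The gripper opens to 85 mm and grips with 20 to 120 N. Pads are 22 mm wide; open, the fingers measure 114 mm over their backs; the gripper's body (76 mm by 85 mm) begins 54 mm behind the grasp point. The pads swing forward as they close: fully open they stand 13 mm farther back than shut.
Start: joints at [1.038, 0.351, 1.652, -0, 1.139, -0.085], TCP at [238.109, 495.771, 231.29] pointing down, gripper open.
Joint ranges: [-2.75, 2.75], [-0.79, 2.1], [0.01, 2.65], [-1.57, 4.71], [0.07, 3.14], [-2.87, 2.87]. Speed limits (rad/s): [2.22, 2.22, 2.79, 3.14, 3.14, 3.14].

## Interface

Orientations are given as a unit quaternion [w, x, y, z].
In Python, from station import manip, eyes gives the robot as it stands. The module is installed in compiled form; this text tells all that it offers.
- The arm moves only by the shell command python3 -m pendant 'ROWS' [FORCE]. ROWS is JSON, a list of rows, each a list of 7 numbers: the shift along the tool's x, y, z in cm, then the turn, a rotation vector about the tool's x, y, z in degrees, then the finger opening in cm, from 0 to 8.54. In form: [[x, y, z, rx, ry, rz, claw], ...]. A call has 1 to 10 rows; each row shifts and turns the commanded pose from where the row before left it, along the tool's axes as they then stand; what a row does not reach is not made up. A row lasts 1/8 s, in which the tool goes at most 62.5 mm and 10.7 degrees, less where a joint would pass 70% of its speed; a pose out of reach is approached as far as the arm can. A call is refused whole if a number of a shift passes 6.25 or a number of a turn 10.7, either way. A call with a gripper value outside its range is refused whole. The fingers move at their own pace and stop on an object; FORCE is the grip in N (left out, the last holds). Time passes only in rows, so rows that do not move let the fingers close. It gives the time, the measured TCP pose, the force, the opening and the grip force at its end, in the units of the state.
- manip.state(): the state, without advancing time (a new reading comes with each control period).
- eyes.camera(name): name is "scene" or "top"; returns a dict with "color" (400x640x3 uint8, red, green, blue), "vfov" (degrees; the focal length in pixels is half the picture's height over the tangent of half this angle, whatever the lens; pixels are square), "cx", "cy" (the principal point, pixels), "k1" (the pictures are not rectified: a ray, as slopes to the right and down, at radius r is drawn at 1 + k1 r^2 times it, then the intrinsics apply), "R" (3x3) and "t" (3): a world point X has camera coordinates R X + t. Camera axes: x right, y down, z forward; pixel columns grow to the right and rows downward; lengths in mm; the calibration is good to about 2 mm. A picture is of the moment at which its call begins. There is no depth.
- manip.close_job(): hands the job in; it is judged then, once.
The state is a dict: "time_s": time; "joint_pos": joint angles; "joint_vel": joint speeds; "tau": joint torques, N m; "tool_pos": TCP position; "orientation": TCP orientation; "wrist_force": force on the tool from outside, world axes, zero at the start; "wrist_torque": the same for the moment, N m; "opening": opening from 0.0 (shut) to 1.0 (fully open); "finger_force": force on a finger pad.
Only numpy, scipy, OpenCV 4.12 (cv2) and the standard library are available. Lean on these libraries where they do the work, as an engineer would, in place of code of your own. Each camera call takes 0.05 s, during which the arm holds its last target. There are 200 camera calls.

## Task

Fit up the T-joint in the tacking jig for the welder. Without taking anything between the fingers or lifting it, push the short loose steel bar along the fence until its end butts against the clamped cross bar, then push the cam lever round clockwise all the way to its stop so that it nips the short bar against the fence. Then show where the tack goes: hold the fingertips about two centimetres above the middle of the seam between the two bars, touching nothing, for three seconds; leave the try square, the bolt and the round tin near the jig where they are.

Things in the scene. Friction and masses are not known exactly. Their poses are not given: they have to be found in the camera images.
- jig: Steel tacking jig, fixed to the bench: dark base plate 12 mm thick, covering x -145 to +80, y -69 to +61 mm in its frame. Origin on the bench top right under the middle of the seam. x: the direction in which the short bar is pushed (away from the robot at yaw 0); y: from the channel to the fence; z up.
- cross_mid (a point): Centre of the fixed cross bar: steel block 110 mm across (jig y), 30 mm in jig x, 36 mm high on the plate, held at both ends by strap clamps that rise to 66 mm above the bench. Its near face is the plane jig x = 0.
- fence (a point): Middle of the fence's guiding face, at its top edge: a steel strip 112 mm long (jig x -120 to -8 mm), 18 mm thick, 22 mm high above the plate. The face is the plane jig y = +16 mm, so that the short bar seated against it is centred on jig y = 0.
- seam (a point): Point to be shown: the middle of the seam, at the top edge of the cross bar's near face, 48 mm above the bench (jig x = 0, y = 0). The top of the short bar is level with it.
- stub_mid (a point): Centre of the short loose bar: plain sawn steel block, 50 mm long, 32 wide, 36 high, about 0.45 kg, 2 to 5 N to slide it, lying on the plate beside the fence (centre 30 mm above the bench), at first 18 to 45 mm short of the cross bar and 1 to 3 mm off the fence. Its y axis runs along its length towards the cross bar.
- stub_end (a point): Centre of the short bar's end face that must butt against the cross bar (25 mm ahead of the bar's centre); butted, it lies at jig x = 0.
- lever (a joint): Angle of the cam lever about its vertical axis, rad: 0 wide open, grows clockwise seen from above, firm stop at 1.66. With the bar at the fence the cam meets it at about 1.27 and is tight from 1.45 on. It stays where it is left (friction 0.15 N m, some 2 to 5 N at the grip).
- cam_pivot (a point): Point on the lever's vertical axis, 52 mm above the bench, at jig x = -25, y = -38.5 mm.
- lever_grip (a point): Centre of the lever's round black grip (17 mm thick, 52 mm long), 86 mm out from the axis, 48 mm above the bench, free below. x axis: outwards along the handle; y axis: the anticlockwise side, from which it is pushed. Lever at 0: the handle points 70 degrees clockwise from the jig's x axis; at the stop 165 degrees (back towards the robot).
- square: Small engineer's try square, steel, 126 x 75 x 14 mm, lying loose on the bench on the fence's side of the jig; bystander. Origin at the centre of its underside.
- bolt: Steel bolt standing on its head, 20 mm wide, 44 mm high, loose on the bench beyond the jig on the fence's side; bystander. Origin at the centre of its underside.
- paste: Small round paste tin with a green lid, 58 mm across, 28 mm high, loose near the bench's front edge, to the right of the jig; bystander. Origin at the centre of its underside.
- stub: The short loose bar itself; origin at the centre of its underside, y axis along its length towards the cross bar.
Not all that is in view belongs to the job. Leave any pink or purple look-alike of the stub alone.

How it is judged (in metres and radians):
On the way, in this order (a step that is already met when the one before it is completed fails the run):
1. the short bar is butted against the cross bar (gap under 2 mm) while the cam lever is still open (x of stub_end in the frame of jig above -0.002 m and value of joint lever below 0.7 rad), for 0.2 s.
2. the cam lever is swung to its stop and holds the bar against the fence, still butted (x of stub_end in the frame of jig above -0.002 m and value of joint lever above 1.45 rad and y of stub_mid in the frame of jig above -0.0015 m and angle between the y axis of stub_mid and the x axis of jig, either way round below 0.05 rad), for 0.2 s.
3. the fingertips point at the middle of the seam from just above it (within 15 mm sideways, up to about 45 mm above) and touch nothing, for 2.5 s (horizontal distance between the grasp point and seam below 0.015 m and z of the grasp point in the frame of seam between 0.018 and 0.065 m and contact force between each of the fingers, the arm and anything else below 0.3 N), for 2.5 s.
At the end, for the whole second after the job is handed in: The short bar lies butted against the cross bar (gap under 2 mm), against the fence (within 1.5 mm) and square to within 3 degrees, the cam lever is at its stop (above 1.45 rad), and all is at rest (all of step 2 and velocity of joint lever below 0.05 rad/s and linear speed of stub below 0.01 m/s); the robot touches nothing.
It fails at once if the short bar is lifted or tipped (z of stub_mid in the frame of jig above 0.036 m or angle between stub_mid's own z axis and vertical above 0.15 rad).
It fails at once if the short bar is taken between the fingers (x of the grasp point in the frame of stub_mid between -0.016 and 0.016 m and y of the grasp point in the frame of stub_mid between -0.025 and 0.025 m and z of the grasp point in the frame of stub_mid between -0.03 and 0.02 m).
It fails at once if the lever's grip is taken between the fingers (x of the grasp point in the frame of lever_grip between -0.04 and 0.03 m and y of the grasp point in the frame of lever_grip between -0.006 and 0.006 m and z of the grasp point in the frame of lever_grip between -0.03 and 0.014 m).
It fails at once if the square, the bolt or the tin is moved by more than 15 mm or tipped over (distance of any of square, bolt, paste from where it was at the start of the episode above 0.015 m or angle between any of square, bolt, paste's own z axis and vertical above 0.3 rad).
It also fails if it takes over 59 s, if anything falls off the work surface, if the arm or the gripper's body presses on something with over 40 N, if the wrist force passes 120 N, or if a joint passes its speed limit or range.

## Working session

There is one attempt and no reset: what is moved stays moved. The work goes in short steps, Python scripts to look and compute and a shell command to move; the robot and the scene stay as the last step left them, time stands still between calls to the robot, and variables do not carry over. Pictures are saved under pics/ and viewed, at most 10 in all, crops included, and the job is handed in when it is done.

```bash
mkdir -p pics
python3 - <<'E'
from station import manip, eyes
import cv2
print(manip.state(), manip.grip_depth)
for n in("scene","top"):
    c=eyes.camera(n); cv2.imwrite(f"pics/{n}0.png",c["color"][:,:,::-1])
    print({k:v for k,v in c.items() if k!="color"})
E
```

```text
{'time_s': 0.0, 'joint_pos': array([ 1.03841451e+00,  3.51243465e-01,  1.65243352e+00,  1.20054376e-05,
        1.13910031e+00, -8.45617170e-02]), 'joint_vel': array([-0.00071424,  0.00012854,  0.00054306,  0.00040735,  0.00087006,
       -0.00091453]), 'tau': array([-2.27892651e-04, -5.06104839e+01, -2.91401392e+01, -1.32055766e-04,
        4.59927556e-03,  1.53817012e-05]), 'tool_pos': array([237.93543797, 495.49774173, 230.75088031]), 'orientation': array([-1.85022326e-04,  2.22046166e-01,  9.75035973e-01, -5.62703790e-04]), 'wrist_force': array([ 0.16614623, -0.63690941,  0.70775173]), 'wrist_torque': array([ 0.02400744,  0.03072185, -0.01653006]), 'finger_force': 0.0, 'opening': 1.0032923388822181} 18.700000000000003
{'vfov': 43.30968424838467, 'cx': 326.14378001173503, 'cy': 204.42799599143262, 'k1': -0.04101824521979554, 'R': array([[-0.72436268, -0.68941044, -0.00345757],
       [-0.36237248,  0.38500125, -0.84879928],
       [ 0.58650226, -0.6135856 , -0.52870391]]), 't': array([ 542.82454526,  151.65447633, 1232.14678996])}
{'vfov': 46.322252650445876, 'cx': 320.2719127505871, 'cy': 199.28396650012496, 'k1': -0.09646723898517157, 'R': array([[ 0.01282866, -0.99987196,  0.0095649 ],
       [-0.99062842, -0.01400975, -0.13586415],
       [ 0.13598075, -0.00773231, -0.9906813 ]]), 't': array([226.51943369, 530.24208353, 982.94824241])}
```

View pics/top0.png

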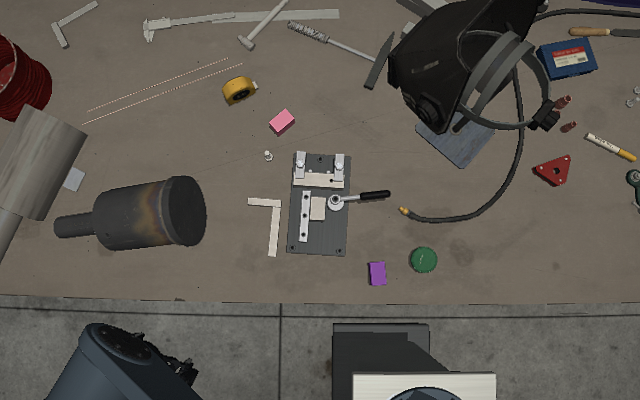

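View pics/scene0.png

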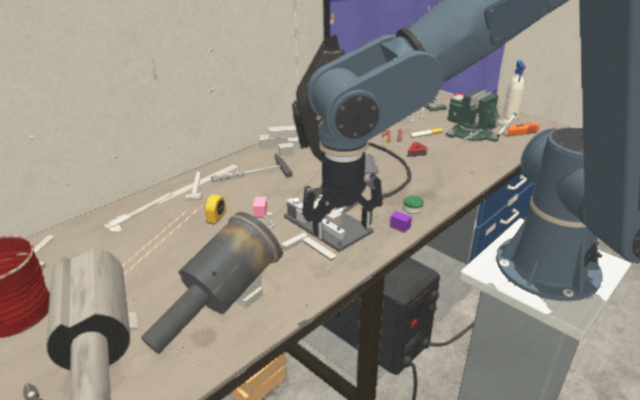

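The top view shows the jig plate (288–350, 152–255), the fence at (305,215), the pale stub at (317,208), the cam pivot at (336,201) and the grip at (375,195). The stub candidates are the pale bar at (317,208), the pink block at (281,121) and the purple block at (377,273). The pale steel bar beside the fence on the plate fits the description; the other two are look-alikes. I'll confirm it in an enlarged crop.

```bash
cat > h.py <<'E'
import numpy as np, cv2
from station import manip, eyes
def K(c):
    f=c["color"].shape[0]/2/np.tan(np.radians(c["vfov"]/2)); return np.array([[f,0,c["cx"]],[0,f,c["cy"]],[0,0,1]]),np.array([c["k1"],0,0,0,0])
def ray(c,px,z):
    k,d=K(c); n=cv2.undistortPoints(np.array(px,float).reshape(-1,1,2),k,d).reshape(-1,2)
    v=np.c_[n,np.ones(len(n))]@c["R"]; o=-c["R"].T@c["t"]
    return o+v*((z-o[2])/v[:,2])[:,None]
def proj(c,X):
    k,d=K(c); return cv2.projectPoints(np.array(X,float).reshape(-1,1,3),cv2.Rodrigues(c["R"])[0],c["t"],k,d)[0].reshape(-1,2)
def crop(c,x0,y0,w,h,s,name):
    cv2.imwrite(name,cv2.resize(c["color"][y0:y0+h,x0:x0+w,::-1],None,fx=s,fy=s,interpolation=cv2.INTER_CUBIC))
E
python3 - <<'E'
from h import *
c=eyes.camera("top"); np.save("top0.npy",c,allow_pickle=True)
crop(c,280,140,130,118,5,"pics/crop0.png")
E
```

```text
(no output)
```

View pics/crop0.png

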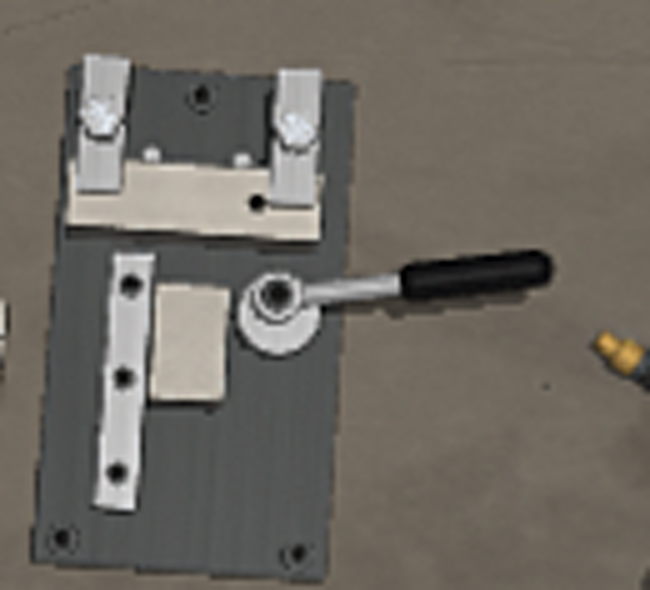

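The crop confirms the pale bar as the stub: top corners at crop (157,283), (230,289), (223,401), (150,398), lying right beside the fence with a gap to the cross bar. The pivot is at (277,293) and the grip at (400–552, 270).

Run:
```python
from h import *
c=np.load("top0.npy",allow_pickle=True).item()
print("cam",-c["R"].T@c["t"])
f=lambda p:np.array(p,float)/5+[280,140]-0.4
# image -> jig known points
pts=[((33,562),12,(-145,61)),((327,580),12,(-145,-69)),((357,82),12,(80,-69)),((70,65),12,(80,61)),
((67,224),48,(0,55)),((320,240),48,(0,-55)),((277,291),56,(-25,-38.5)),((152,254),34,(-8,16)),((135,509),34,(-120,16)),((114,254),34,(-8,34)),((94,502),34,(-120,34))]
W=np.array([ray(c,f(p),z)[0] for p,z,_ in pts])[:,:2]; J=np.array([j for *_,j in pts],float)
mw,mj=W.mean(0),J.mean(0); U,S,V=np.linalg.svd((J-mj).T@(W-mw)); R=(U@V).T
t=mw-R@mj; yaw=np.arctan2(R[1,0],R[0,0]); print("jig",t,np.degrees(yaw),np.linalg.det(R)); print((R.T@(W-t).T).T-J)
q=lambda p,z:(R.T@(ray(c,f(p),z)[:,:2]-t).T).T
print("stub",q([(157,283),(230,289),(223,401),(150,398)],48), q([(157,283),(230,289),(223,401),(150,398)],48).mean(0))
g=q([(400,282),(550,266)],48);print("grip",g,g-[-25,-38.5])
np.savez("jig.npz",R=R,t=t)
print(ray(c,[[424,260]],28))
b=c["color"].astype(int)
```

```text
cam [ 388.70489516  241.51944587 1043.66269933]
jig [554.12273389 238.86713234] -3.037046624991191 0.9999999999999994
[[-0.09693621 -0.69036524]
 [ 0.59447258 -0.04894777]
 [-0.28972383 -0.46210256]
 [-1.27147066 -0.50031677]
 [-0.02928525 -0.75464916]
 [ 0.34218829 -0.21038897]
 [ 0.75749107  0.71528058]
 [-0.46917496  1.04533988]
 [ 0.11171757  0.72448676]
 [-1.58470074 -0.38494488]
 [ 1.93542215  0.56660814]]
stub [[-23.0978813   13.7087728 ]
 [-23.5907993  -17.80244115]
 [-72.04524387 -17.92468127]
 [-72.84347534  13.2967571 ]] [-47.89434995  -2.18039813]
grip [[ -15.62681597  -90.73220602]
 [  -4.26986466 -155.23291744]] [[   9.37318403  -52.23220602]
 [  20.73013534 -116.73291744]]
[[398.14730178   6.50352409  28.        ]]
```

```bash
cat >> h.py <<'E'
from scipy.spatial.transform import Rotation as Ro
d_=np.load("jig.npz"); JR,Jt=d_["R"],d_["t"]; JY=np.degrees(np.arctan2(JR[1,0],JR[0,0]))
def where():
    s=manip.state(); q=s["orientation"]; T=Ro.from_quat(q[[1,2,3,0]]).as_matrix(); p=s["tool_pos"]
    a=np.degrees(np.arctan2(T[1,1],T[0,1]))-JY
    print("t",round(s["time_s"],2),"jig tcp",(JR.T@(p[:2]-Jt)).round(1),"z",p[2].round(1),"tool y in jig deg",a.round(1),"tilt",np.degrees(np.arccos(-T[2,2])).round(2),"F jig",(JR.T@s["wrist_force"][:2]).round(1),s["wrist_force"][2].round(1),"op",round(s["opening"],2)); return T,p,a
def shift(x,y,z):
    T,p,a=where(); w=np.r_[JR@[x,y]+Jt,z]; print("shift cm (tool)",(T.T@(w-p)/10).round(2))
E
python3 -m pendant '[[0,0,0,0,0,-7.6,0],[0,0,0,0,0,-7.5,0],[0,0,0,0,0,-7.5,0],[0,0,0,0,0,0,0]]' 20
python3 -c "
from h import *
shift(-98,-1,120)"
```

```text
time_s: 0.65
tool_pos: [238.1, 495.7, 231.1]
orientation: [-0.0, 0.027, 1.0, -0.0]
wrist_force: [-0.4, -0.3, 0.1]
opening: 0.148
finger_force: 0.0
t 0.65 jig tcp [-329.2  239.7] z 231.1 tool y in jig deg 89.9 tilt 0.03 F jig [-0.4 -0.3] 0.1 op 0.15
shift cm (tool) [-23.15 -24.04  11.12]
```

```bash
python3 -m pendant '[[-2.9,-3,0,0,0,0,0],[-2.9,-3,0,0,0,0,0],[-2.9,-3,0,0,0,0,0],[-2.9,-3,0,0,0,0,0],[-2.9,-3,0,0,0,0,0],[-2.9,-3,0,0,0,0,0],[-2.9,-3,0,0,0,0,0],[-2.9,-3,0,0,0,0,0],[0,0,0,0,0,0,0]]'
python3 -m pendant '[[0,0,3,0,0,0,0],[0,0,3,0,0,0,0],[0,0,3,0,0,0,0],[0,0,2,0,0,0,0],[0,0,0,0,0,0,0]]'
python3 - <<'E'
from h import *
shift(-98,-1,22)
c=eyes.camera("top"); crop(c,240,130,200,150,4,"pics/c1.png")
c=eyes.camera("scene"); crop(c,250,150,200,150,4,"pics/s1.png")
E
```

```text
time_s: 1.78
tool_pos: [458.2, 242.0, 231.1]
orientation: [-0.0, 0.03, 1.0, -0.0]
wrist_force: [0.1, -0.2, -0.3]
opening: 0.003
finger_force: 0.0
time_s: 2.4
tool_pos: [455.8, 243.9, 120.2]
orientation: [-0.001, 0.027, 1.0, -0.001]
wrist_force: [0.7, 0.0, 0.6]
opening: 0.003
finger_force: 0.0
t 2.4 jig tcp [-98.4  -0.1] z 120.2 tool y in jig deg 89.9 tilt 0.17 F jig [0.6 0.1] 0.6 op 0.0
shift cm (tool) [-0.07 -0.07  9.82]
```

View pics/s1.png

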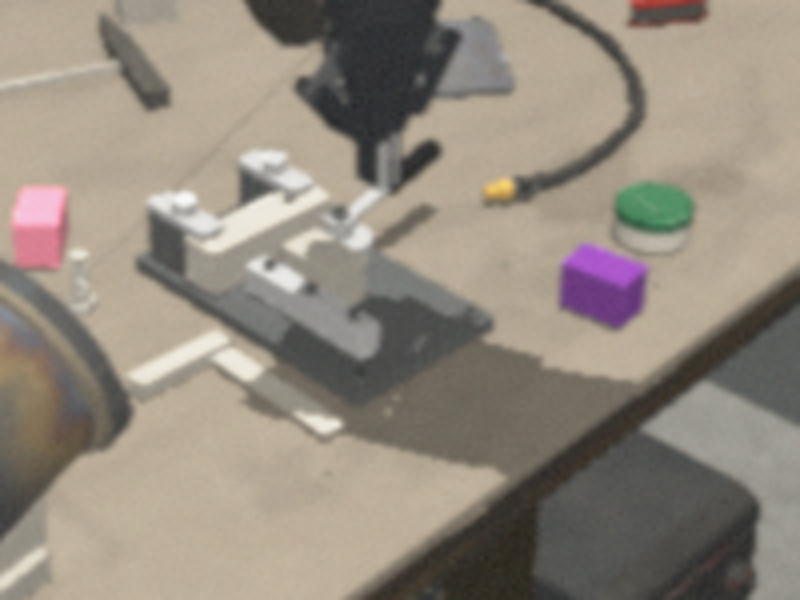

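The crop shows the shut fingertips at (375,175), hanging above the near end of the channel. The stub (320,245) and the grip (415,165) are undisturbed, so I'm going down behind the bar.

```bash
python3 -m pendant '[[0,-0.1,3,0,0,0,0],[0,0,3,0,0,0,0],[0,0,2.5,0,0,0,0],[0,0,1.3,0,0,0,0],[0,0,0,0,0,0,0],[0,0,0,0,0,0,0]]'
python3 -m pendant '[[-0.5,0,0,0,0,0,0],[-0.3,0,0,0,0,0,0],[-0.2,0,0,0,0,0,0],[-0.2,0,0,0,0,0,0],[-0.2,0,0,0,0,0,0],[-0.2,0,0,0,0,0,0]]'
python3 -c "
from h import *
where()"
```

```text
time_s: 3.25
tool_pos: [457.5, 243.0, 24.3]
orientation: [0.001, 0.027, 1.0, 0.0]
wrist_force: [-0.6, 0.2, 0.1]
opening: -0.002
finger_force: 0.0
time_s: 4.0
tool_pos: [472.0, 241.8, 23.2]
orientation: [-0.001, 0.027, 1.0, -0.0]
wrist_force: [-7.9, 0.9, 5.6]
opening: 0.0
finger_force: 3.8
t 4.0 jig tcp [-82.2  -1.4] z 23.2 tool y in jig deg 90.0 tilt 0.14 F jig [-7.9  0.5] 5.6 op 0.0
```

```bash
python3 -m pendant '[[-0.2,0,0,0,0,0,0],[-0.2,0,0,0,0,0,0],[-0.2,0,0,0,0,0,0],[-0.2,0,0,0,0,0,0],[-0.2,0,0,0,0,0,0],[-0.2,0,0,0,0,0,0],[-0.2,0,0,0,0,0,0],[-0.2,0,0,0,0,0,0]]'
python3 -c "
from h import *
where()"
python3 -m pendant '[[-0.1,0,0,0,0,0,0],[-0.1,0,0,0,0,0,0],[-0.1,0,0,0,0,0,0]]'
python3 -c "
from h import *
where()
c=eyes.camera('top'); crop(c,270,130,120,120,5,'pics/c2.png')"
```

```text
time_s: 5.0
tool_pos: [487.8, 240.9, 23.2]
orientation: [-0.001, 0.027, 1.0, -0.0]
wrist_force: [-6.5, 1.4, 5.7]
opening: -0.004
finger_force: 3.5
t 5.0 jig tcp [-66.4  -1.5] z 23.2 tool y in jig deg 90.0 tilt 0.16 F jig [-6.6  1. ] 5.7 op -0.0
time_s: 5.38
tool_pos: [490.7, 240.8, 23.2]
orientation: [-0.001, 0.027, 1.0, -0.0]
wrist_force: [-6.4, -0.4, 5.5]
opening: -0.002
finger_force: 3.5
t 5.38 jig tcp [-63.4  -1.4] z 23.2 tool y in jig deg 90.0 tilt 0.16 F jig [-6.4 -0.7] 5.5 op -0.0
```

```bash
for i in 1; do python3 -m pendant '[[-0.1,0,0,0,0,0,0],[-0.1,0,0,0,0,0,0]]' | grep -E "tool_pos|wrist"; python3 -m pendant '[[-0.1,0,0,0,0,0,0]]'| grep -E "tool_pos|wrist"; done
```

```text
tool_pos: [492.8, 240.7, 23.2]
wrist_force: [-6.0, -0.2, 6.0]
tool_pos: [493.4, 240.6, 23.2]
wrist_force: [-11.2, 1.6, 8.3]
```

```bash
python3 -m pendant '[[-0.1,0,0,0,0,0,0]]'| grep -E "tool_pos|wrist"; python3 -c "
from h import *
where()"
```

```text
tool_pos: [493.4, 240.6, 23.1]
wrist_force: [-17.6, 1.9, 13.3]
t 5.92 jig tcp [-60.7  -1.5] z 23.1 tool y in jig deg 90.0 tilt 0.33 F jig [-17.7   1. ] 13.3 op 0.0
```

```bash
python3 -m pendant '[[0,0,0,0,0,0,0],[0,0,0,0,0,0,0],[0.5,0,0,0,0,0,0],[1,0,0,0,0,0,0],[0.5,0,-2,0,0,0,0],[0,0,-4,0,0,0,0],[0,0,-4,0,0,0,0],[0,0,0,0,0,0,0]]' | grep -E "tool_pos|wrist"
python3 - <<'E'
from h import *
shift(20,-118,125); print(manip.state()["joint_pos"].round(2))
c=eyes.camera("top"); crop(c,270,130,120,120,5,"pics/c3.png")
E
```

```text
tool_pos: [477.0, 242.3, 125.9]
wrist_force: [0.5, 0.2, -0.3]
t 6.92 jig tcp [-77.2  -0.7] z 125.9 tool y in jig deg 90.0 tilt 0.3 F jig [0.5 0.2] -0.3 op -0.0
shift cm (tool) [ -9.73 -11.73   0.11]
[ 0.38  0.46  1.79 -0.    0.89 -1.13]
```

View pics/c3.png

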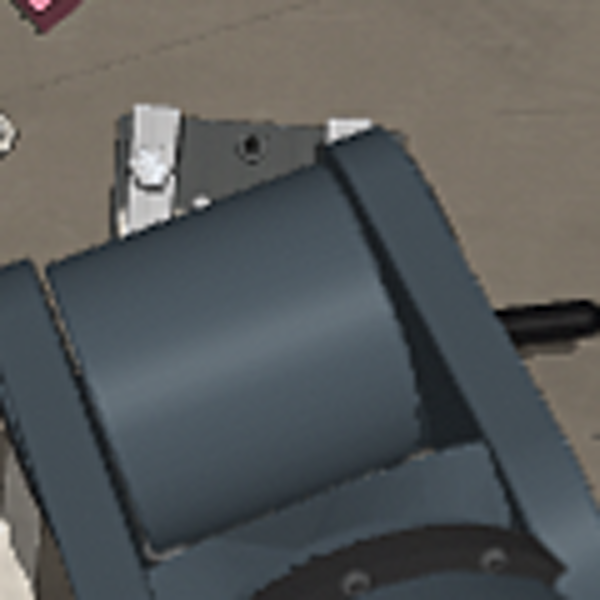

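The arm hides the jig in this view and only the grip (550,320) shows, unmoved. Next I'm going to the lever.

```bash
python3 -m pendant '[[-2.4,-2.9,0,0,0,0,0],[-2.4,-2.9,0,0,0,0,0],[-2.4,-2.9,0,0,0,5,0],[-2.4,-2.9,0,0,0,5,0],[0,0,0,0,0,0,0],[0,0,0,0,0,0,0]]' | grep -E "tool_pos|wrist"
python3 - <<'E'
from h import *
shift(20,-118,29)
c=eyes.camera("top"); crop(c,270,130,150,120,5,"pics/c4.png")
c=eyes.camera("scene"); crop(c,290,170,110,80,7,"pics/s4.png")
E
```

```text
tool_pos: [561.9, 119.3, 122.2]
wrist_force: [-0.4, 1.0, -0.5]
t 7.72 jig tcp [  14.1 -119. ] z 122.2 tool y in jig deg 80.0 tilt 0.12 F jig [-0.5  1. ] -0.5 op -0.0
shift cm (tool) [-0.58  0.21  9.32]
```

View pics/s4.png

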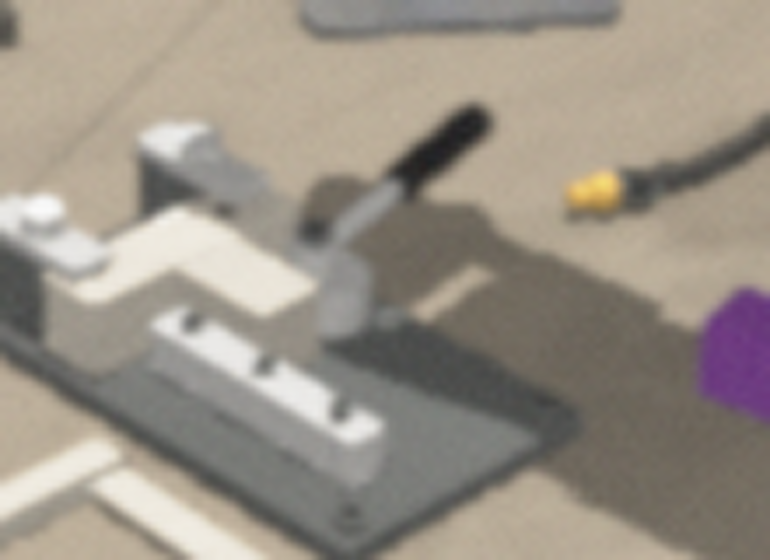

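The stub top (250,260) now joins the cross bar with no gap, so it is butted. The lever is still open, with the grip at (440,145). I'm correcting the tool turn so it is square to the handle, then going down.

```bash
python3 -m pendant '[[-0.6,0.2,0,0,0,-10,0],[0,0,0,0,0,-10,0],[0,0,2.5,0,0,0,0],[0,0,2.5,0,0,0,0],[0,0,2.5,0,0,0,0],[0,0,1.8,0,0,0,0],[0,0,0,0,0,0,0],[0,0,0,0,0,0,0]]' | grep -E "tool_pos|wrist"
python3 -c "
from h import *
shift(19.5,-118,29)"
```

```text
tool_pos: [569.6, 119.8, 31.1]
wrist_force: [0.4, 1.2, -0.5]
t 8.82 jig tcp [  21.8 -118.1] z 31.1 tool y in jig deg 100.0 tilt 0.06 F jig [0.3 1.2] -0.5 op -0.0
shift cm (tool) [0.22 0.05 0.21]
```

```bash
python3 -m pendant '[[0.4,0,0.2,0,0,0,0],[0.4,0,0,0,0,0,0],[0.4,0,0,0,0,0,0],[0.6,-0.12,0,0,0,4,0],[0.6,-0.12,0,0,0,4,0],[0.6,-0.12,0,0,0,4,0],[0.6,-0.12,0,0,0,4,0],[0.6,-0.12,0,0,0,4,0]]' | grep -E "tool_pos|wrist"
cat >> h.py <<'E'
def rel():
    T,p,a=where(); q=JR.T@(p[:2]-Jt)-[-25,-38.5]; k=np.radians(a); u=-np.array([np.cos(k),np.sin(k)]); n=np.array([-u[1],u[0]])
    print("r",(q@u).round(1),"d",(q@n).round(1),"lever if parallel",np.radians(180-a-70+0).round(2), "handle deg", np.degrees(np.arctan2(u[1],u[0])).round(1))
E
python3 -c "
from h import *
rel()
print(manip.state()['joint_pos'].round(2))"
```

```text
tool_pos: [527.5, 112.7, 28.6]
wrist_force: [2.5, 0.4, -1.6]
t 9.82 jig tcp [ -19.9 -127.4] z 28.6 tool y in jig deg 79.8 tilt 0.08 F jig [2.4 0.5] -1.6 op 0.0
r 86.6 d 20.7 lever if parallel 0.53 handle deg -100.2
[ 0.12  0.62  1.81  0.    0.7  -1.22]
```

```bash
python3 -m pendant '[[0.6,-0.12,0,0,0,4,0],[0.6,-0.12,0,0,0,4,0],[0.6,-0.12,0,0,0,4,0],[0.6,-0.12,0,0,0,4,0],[0.6,-0.12,0,0,0,4,0],[0.6,-0.12,0,0,0,4,0],[0.6,-0.12,0,0,0,4,0],[0.6,-0.12,0,0,0,4,0],[0.6,-0.12,0,0,0,4,0]]' | grep -E "tool_pos|wrist"
python3 -c "
from h import *
rel()
print(manip.state()['joint_pos'].round(2))"
```

```text
tool_pos: [475.6, 128.9, 28.5]
wrist_force: [1.4, -4.0, -0.9]
t 10.95 jig tcp [ -72.5 -114. ] z 28.5 tool y in jig deg 43.9 tilt 0.04 F jig [ 1.6 -4. ] -0.9 op -0.0
r 86.6 d 21.5 lever if parallel 1.15 handle deg -136.1
[ 0.17  0.57  1.93 -0.    0.64 -0.54]
```

```bash
python3 -m pendant '[[0.6,-0.12,0,0,0,4,0],[0.6,-0.12,0,0,0,4,0],[0.6,-0.12,0,0,0,4,0],[0.6,-0.12,0,0,0,4,0],[0.45,-0.09,0,0,0,3,0]]' | grep -E "wrist"
python3 -c "
from h import *
rel()"
python3 -m pendant '[[0.3,-0.06,0,0,0,2,0],[0.3,-0.06,0,0,0,2,0],[0.3,-0.06,0,0,0,2,0]]' | grep -E "wrist"
python3 -c "
from h import *
rel()"
```

```text
wrist_force: [-0.4, -13.8, 1.5]
t 11.57 jig tcp [-94.4 -95.2] z 28.4 tool y in jig deg 24.9 tilt 0.1 F jig [  0.3 -13.8] 1.5 op 0.0
r 86.8 d 22.2 lever if parallel 1.48 handle deg -155.1
wrist_force: [-2.1, -15.3, 3.9]
t 11.95 jig tcp [-99.8 -88.4] z 28.3 tool y in jig deg 19.0 tilt 0.17 F jig [ -1.3 -15.4] 3.9 op 0.0
r 86.9 d 22.9 lever if parallel 1.59 handle deg -161.0
```

```bash
python3 -m pendant '[[0.3,-0.06,0,0,0,2,0],[0.3,-0.06,0,0,0,2,0]]' | grep -E "wrist"
python3 -c "
from h import *
rel()"
python3 -m pendant '[[0.2,0,0,0,0,0,0]]' | grep -E "wrist"
python3 -m pendant '[[0.2,0,0,0,0,0,0]]' | grep -E "wrist"
python3 -c "
from h import *
rel()"
```

```text
wrist_force: [-2.7, -19.1, 6.0]
t 12.2 jig tcp [-103.2  -83.1] z 28.3 tool y in jig deg 15.0 tilt 0.22 F jig [ -1.7 -19.3] 6.0 op -0.0
r 87.1 d 22.9 lever if parallel 1.66 handle deg -165.0
wrist_force: [-3.0, -27.3, 7.9]
wrist_force: [-2.9, -15.9, 6.2]
t 12.45 jig tcp [-104.4  -80. ] z 28.2 tool y in jig deg 15.0 tilt 0.29 F jig [ -2.1 -16. ] 6.2 op -0.0
r 87.4 d 19.4 lever if parallel 1.66 handle deg -165.0
```

```bash
python3 -m pendant '[[0.1,0,0,0,0,0,0],[0,0,0,0,0,0,0]]' | grep -E "wrist"
python3 -m pendant '[[0.1,0,0,0,0,0,0],[0,0,0,0,0,0,0]]' | grep -E "wrist"
python3 -c "
from h import *
rel()
c=eyes.camera('scene'); crop(c,290,170,110,80,7,'pics/s5.png')"
```

```text
wrist_force: [-3.4, -18.3, 6.0]
wrist_force: [-2.4, -27.4, 6.7]
t 12.95 jig tcp [-104.8  -78.2] z 28.2 tool y in jig deg 15.0 tilt 0.29 F jig [ -1.  -27.5] 6.7 op -0.0
r 87.4 d 17.6 lever if parallel 1.66 handle deg -165.0
```

View pics/s5.png

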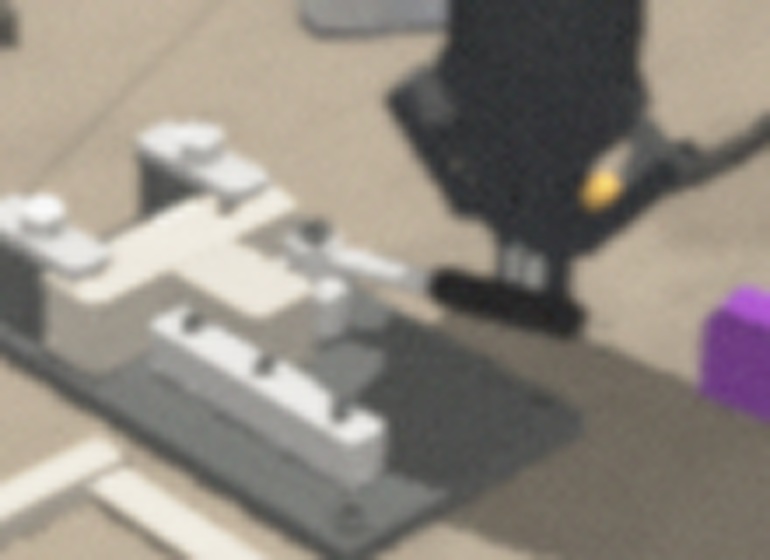

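The lever has come right round, with the grip at (510,300) pointing back toward the robot, and the stub is still butted. One more nudge will confirm the stop.

```bash
python3 -m pendant '[[0.1,0,0,0,0,0,0],[0,0,0,0,0,0,0]]' | grep -E "wrist|tool_pos"
python3 -m pendant '[[0.1,0,0,0,0,0,0],[0,0,0,0,0,0,0]]' | grep -E "wrist|tool_pos"
python3 -c "
from h import *
rel()"
```

```text
tool_pos: [445.2, 166.5, 28.2]
wrist_force: [-0.5, -35.8, 7.2]
tool_pos: [445.2, 166.7, 28.2]
wrist_force: [2.4, -44.5, 8.3]
t 13.5 jig tcp [-105.   -77.8] z 28.2 tool y in jig deg 15.1 tilt 0.39 F jig [  4.7 -44.3] 8.3 op -0.0
r 87.4 d 17.1 lever if parallel 1.66 handle deg -164.9
```

```bash
python3 -m pendant '[[-1,0,0,0,0,0,0],[-1.5,0,0,0,0,0,0],[0,0,-3,0,0,0,0],[0,0,-3,0,0,0,0],[0,0,-3,0,0,0,0],[0,0,0,0,0,0,0],[0,0,0,0,0,0,0]]' | grep -E "wrist|tool_pos"
python3 -c "
from h import *
shift(0,0,69)"
```

```text
tool_pos: [451.1, 146.2, 117.8]
wrist_force: [0.2, 0.7, -0.1]
t 14.38 jig tcp [-98. -98.] z 117.8 tool y in jig deg 15.0 tilt 0.03 F jig [0.1 0.7] -0.1 op 0.0
shift cm (tool) [ 6.94 12.    4.88]
```

```bash
python3 -m pendant '[[1.4,2.4,0,0,0,0,0],[1.4,2.4,0,0,0,0,0],[1.4,2.4,0,0,0,0,0],[1.4,2.4,0,0,0,0,0],[1.4,2.4,0,0,0,0,0],[0,0,0,0,0,0,0],[0,0,2.5,0,0,0,0],[0,0,2.3,0,0,0,0],[0,0,0,0,0,0,0],[0,0,0,0,0,0,0]]' | grep -E "wrist|tool_pos"
python3 - <<'E'
from h import *
shift(0,0,69)
c=eyes.camera("scene"); crop(c,290,150,110,100,6,"pics/s6.png")
E
```

```text
tool_pos: [554.3, 239.6, 70.8]
wrist_force: [0.4, 0.1, 0.3]
t 15.62 jig tcp [0.2 0.7] z 70.8 tool y in jig deg 15.0 tilt 0.01 F jig [0.4 0.1] 0.3 op 0.0
shift cm (tool) [-0.06 -0.03  0.18]
```

View pics/s6.png

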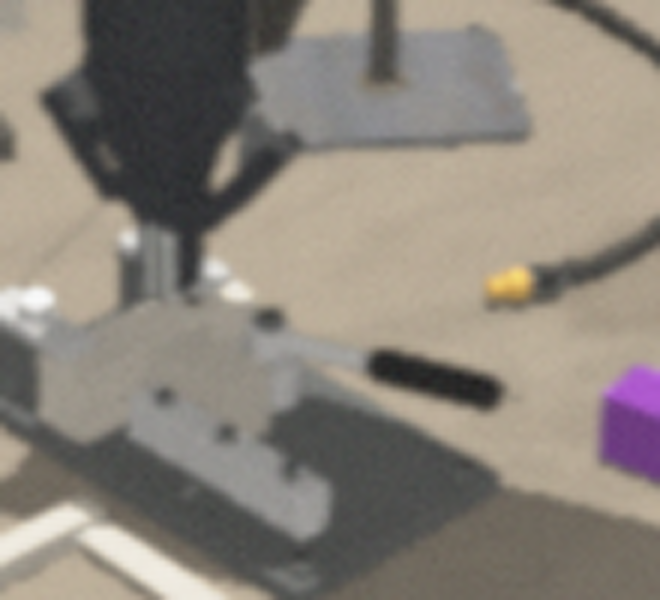

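The fingertips (160,290) hover over the seam, and the lever has stayed at its stop with the grip at (435,378). I'm holding here.

```bash
Z='[[0,0,0,0,0,0,0],[0,0,0,0,0,0,0],[0,0,0,0,0,0,0],[0,0,0,0,0,0,0],[0,0,0,0,0,0,0],[0,0,0,0,0,0,0],[0,0,0,0,0,0,0],[0,0,0,0,0,0,0],[0,0,0,0,0,0,0],[0,0,0,0,0,0,0]]' ; echo; python3 -m pendant '[[0,0,0,0,0,0,0],[0,0,0,0,0,0,0],[0,0,0,0,0,0,0],[0,0,0,0,0,0,0],[0,0,0,0,0,0,0],[0,0,0,0,0,0,0],[0,0,0,0,0,0,0],[0,0,0,0,0,0,0],[0,0,0,0,0,0,0],[0,0,0,0,0,0,0]]' >/dev/null
python3 -m pendant '[[0,0,0,0,0,0,0],[0,0,0,0,0,0,0],[0,0,0,0,0,0,0],[0,0,0,0,0,0,0],[0,0,0,0,0,0,0],[0,0,0,0,0,0,0],[0,0,0,0,0,0,0],[0,0,0,0,0,0,0],[0,0,0,0,0,0,0],[0,0,0,0,0,0,0]]' >/dev/null
python3 -m pendant '[[0,0,0,0,0,0,0],[0,0,0,0,0,0,0],[0,0,0,0,0,0,0],[0,0,0,0,0,0,0],[0,0,0,0,0,0,0],[0,0,0,0,0,0,0],[0,0,0,0,0,0,0],[0,0,0,0,0,0,0],[0,0,0,0,0,0,0],[0,0,0,0,0,0,0]]'
python3 -c "
from h import *
where(); print(manip.close_job())"
```

```text
time_s: 19.42
tool_pos: [554.3, 239.7, 70.3]
orientation: [-0.0, 0.63, 0.777, -0.0]
wrist_force: [-0.6, -0.1, -0.9]
opening: -0.001
finger_force: 0.0
t 19.43 jig tcp [0.1 0.9] z 70.3 tool y in jig deg 15.0 tilt 0.0 F jig [-0.5 -0.1] -0.9 op -0.0
the job is handed in; nothing more can be done
None
```

I handed the job in at 19.4 s, with no verdict returned: the short bar is butted against the cross bar, the cam lever is at its stop, and the fingertips held about 22 mm above the seam for over 3 s touching nothing; seating against the fence was judged from the lever stop, not measured.

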